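# Fit and lock a jaw plate in the machine vice

## Robot

A 6-joint arm with a two-finger parallel gripper is mounted at the origin on the work surface. World frame = base frame: x ahead of the robot, y to its left, z up, the work surface at z = 0. Lengths are in m, angles in rad, forces in N, time in s.
With the tool pointing down it reaches from about 0.375 to 0.9 m from the base axis. Payload 3.1 kg.
Tool frame: the origin (TCP) lies on the centre line of the jaws, within the pads' length; the fingertips stand ahead of it and the grasp point (between the pads) lies 3 mm ahead of it (robot.tip_reach is the z of the fingertips in the tool frame, in m); z points along the fingers, y is the line along which they close (so a half turn about z gives the same grasp; the last joint's range is limited). The gripper opens to 87 mm and grips with 3 to 60 N. Pads are 19 mm wide; open, the fingers measure 117 mm over their backs; the gripper's body (75 mm by 190 mm) begins 51 mm behind the grasp point.
Start: joints at [-0.178, 0.527, 1.433, -0, 1.181, -0.178], TCP at [0.625, 0, 0.245] pointing down, gripper open.
Joint ranges: [-3.08, 3.08], [-0.75, 2.2], [0.22, 2.44], [-1.43, 4.57], [0, 2.65], [-2.85, 2.85]. Speed limits (rad/s): [2.79, 2.79, 3.14, 3.14, 3.14, 3.14].

## Interface

Orientations are given as a unit quaternion [x, y, z, w].
In Python, from rig import sensors, eyes, ticket, robot gives the robot as it stands.
- The arm moves only by the tool drive_tool, never from a script. Its argument "deltas" is a list that holds one entry, the list of rows, each a list of 6 numbers: the shift along the tool's x, y, z in mm, then the turn, a rotation vector about the tool's x, y, z in rad. A call has 1 to 8 rows; each row shifts and turns the commanded pose from where the row before left it, along the tool's axes as they then stand; what a row does not reach is not made up. A row lasts 1/12 s, in which the tool goes at most 41.7 mm and 7.16 degrees, less where a joint would pass 70% of its speed; a pose out of reach is approached as far as the arm can. A call is refused whole if a number of a shift passes 41.7 or a number of a turn 0.125, either way. A call with a gripper value outside its range is refused whole. "gripper" is the opening in per cent of the stroke, from 0 (shut) to 100 (fully open), set as the call begins (left out, the last holds). The fingers move at their own pace and stop on an object; "squeeze" is the grip in N (left out, the last holds). Time passes only in rows, so rows that do not move let the fingers close. It gives the time, the measured TCP pose, the force, the opening and the grip force at its end, in the units of the state.
- sensors.get_obs(): the state, without advancing time (a new reading comes with each control period).
- eyes.camera(name): name is "scene" or "side" or "wrist"; returns a dict with "img" (384x512x3 uint8, red, green, blue), "fov_y" (degrees; the focal length in pixels is half the picture's height over the tangent of half this angle, whatever the lens; pixels are square), "cx", "cy" (the principal point, pixels), "xyz" and "attitude" of the camera in the world; the wrist camera has in their place "hand_eye" (4x4, takes a point from camera to tool coordinates, whose origin is the TCP and whose axes are the flange's). Camera axes: x right, y up, looking along -z (the intrinsics and any distortion apply to the point x, -y, -z); pixel columns grow to the right and rows downward; lengths in m; the calibration is good to about 2 mm. A picture is of the moment at which its call begins: read the wrist's pose just before it. There is no depth.
- ticket.hand_in(): hands the job in; it is judged then, once.
The state is a dict: "time": time; "q": joint angles; "joint_velocities": joint speeds; "joint_torque": joint torques, N m; "position": TCP position; "tool_rot": TCP orientation; "ft_force": force on the tool from outside, world axes, zero at the start; "moment": the same for the moment, N m; "grip_width": finger opening in m; "grip_force": force on a finger pad.
Only numpy, scipy, OpenCV 4.12 (cv2) and the standard library are available. Lean on these libraries where they do the work, as an engineer would, in place of code of your own. Each camera call takes 0.05 s, during which the arm holds its last target. There are 200 camera calls.

## Task

Take the aluminium jaw plate that has ears and slide its ears down into the two spring-lined slots of the vice's fixed jaw until the plate is fully home on its seat, upright and flat. Then lock it: push the steel keeper clip down over the round stub beside the slot until its sprung arms snap right past the stub and its back rests on it, with its lip lying over the plate's ear. Let go of both, and leave the plain plate and everything else on the bench where they are.

Things in the scene. Friction and masses are not known exactly. Their poses are not given: they have to be found in the camera images.
- plate: Jaw plate WITH EARS, aluminium, about 160 g, on edge in a wooden stand (24 mm high, groove floor 8 mm up). 8 mm thick (own x), 86 wide (y), 64 tall (z); at each end an ear 14 mm wide, 8 thick, 26 to 50 mm above the foot: 114 mm over the ears. Origin: centre of the underside. Same either way round. Grip it from above across its thickness, mid top edge.
- plain_plate: Plain plate WITHOUT ears, aluminium, else the same 8 x 86 x 64 mm, standing in a second, like stand; not to be used. Origin: centre of the underside.
- vice: Dark iron machine vice, fixed. Origin on the bench under the plate's place; x across the plate, y along it. Fixed jaw on -x: 68 mm high, 32 below the seated plate's top; moving jaw's face at x 88 mm, 66 high. Base x -70 to 200, y +-98 mm; handle to x 218. Two posts 88 mm high at y +-46 to 67 mm, each with an upright slot open at the top and to the other post.
- slot_l (a point): Mouth of the slot in the vice's +y post, mid-slot, 88 mm above the bench; axes as the vice's. Rigid back face at vice x = -4 mm, end wall at y = 59 mm, on the +x side a steel leaf spring at x = +2.5 mm that yields up to 4 mm (the ear pushes it 1.5 mm, about 5 N). Mouth flared about 4 mm. Pushing the plate down takes about 10 N over the last 18 mm.
- slot_r (a point): The same for the slot in the vice's -y post (end wall at y = -59 mm).
- seat (a point): Middle of the seat that the plate's underside rests on when home, 36 mm above the bench, at x = y = 0 of the vice; axes as the vice's. Seated, the plate's origin is here, its x along the vice's x (either way).
- clip: Keeper clip, dark steel, about 90 g, standing on its two sprung arms. Origin: centre of the underside. Arms 20 mm wide (y), with inward beads 11 mm apart, 6 mm up, each yielding 4 mm along x. Bridge 30 x 20 mm, 20.7 to 25.7 mm up; on it a grip tab 8 mm thick (x), 20 wide (y), up to 55.7 mm. Flat lip on its -y side, 14 mm wide, to 33 mm from the origin. Snaps on with about 10 N straight down.
- clip_bore (a point): Point in the clip 12.7 mm above its origin, between the arms, where the axis of the stub lies once the clip is home; axes as the clip's.
- clip_lip (a point): Tip of the clip's lip, on its underside: 33 mm along -y, 20.7 mm above the clip's origin.
- stub (a point): Mid-length of the round steel stub, on its axis, 80.3 mm above the bench: 16 mm diameter, along the vice's y, out of the +y post from y = 67 to 97 mm, then a 24 mm collar; this point at y = 82. Axes as the vice's. Clip home: clip_bore here, clip upright, its y along the vice's +y, so its lip points to the plate and lies on the post and over the ear.
- drum: Bystander: red-brown sanding drum, 48 mm diameter, 30 mm high, with a thin shank up to 68 mm. Origin: centre of the underside.
- screwdriver: Bystander: screwdriver 200 mm long lying on the bench. Origin: its middle, on the bench.
- wrench: Bystander: wrench 180 mm long lying on the bench. Origin: its middle.
- brush: Bystander: brush 200 mm long lying on the bench. Origin: its middle.
- oil: Bystander: small grease jar, 60 mm diameter, 58 mm high. Origin: centre of the underside.
- workpiece: Bystander: aluminium bar 50 x 140 x 22 mm lying on the bench. Origin: centre of the underside.
Things that resemble listed ones, but are neither listed nor needed, are in the scene too. What is shaped like the plate but black or pink is not meant. Leave any purple look-alike of the clip alone.

How it is judged:
By the outcome, as a careful person would: the job done as asked, in the order asked, and still so for the second after the job is handed in, with the robot touching nothing.
It also fails if it takes over 66 s, if anything falls off the work surface, if the arm or the gripper's body presses on something with over 40 N, if the wrist force passes 120 N, or if a joint passes its speed limit or range.

## Working session

There is one attempt and no reset: what is moved stays moved. The work goes in short steps, Python scripts to look and compute and a tool call to move; the robot and the scene stay as the last step left them, time stands still between calls to the robot, and variables do not carry over. Pictures are saved under pics/ and viewed, at most 10 in all, crops included, and the job is handed in when it is done.

Besides the shell and the picture viewer there is one more tool, called after "Emit:" as name([rows], argument=value, ...), one row to a line, values as JSON. drive_tool: Moves the arm, as the interface text tells. Its arguments: {"type":"object","properties":{"deltas":{"type":"array"},"gripper":{"type":"number"},"squeeze":{"type":"number"}},"required":["deltas"]}

```bash
mkdir -p pics; ls
cat > h.py <<'E'
import numpy as np,cv2
from rig import sensors,eyes,ticket,robot
from scipy.spatial.transform import Rotation as R
def grab(n):
    o=sensors.get_obs(); c=eyes.camera(n)
    if n=='wrist':
        T=np.eye(4);T[:3,:3]=R.from_quat(o['tool_rot']).as_matrix();T[:3,3]=o['position']
        M=T@np.array(c['hand_eye'])
    else:
        M=np.eye(4);a=np.array(c['attitude']);M[:3,:3]=a if a.shape==(3,3) else R.from_quat(a).as_matrix();M[:3,3]=c['xyz']
    c['M']=M;c['f']=192/np.tan(np.radians(c['fov_y'])/2)
    return c
def und(c,uv):
    K=np.array([[c['f'],0,c['cx']],[0,c['f'],c['cy']],[0,0,1]])
    d=np.array(c.get('dist',c.get('distortion',np.zeros(5))),float)
    return cv2.undistortPoints(np.array(uv,float).reshape(-1,1,2),K,d).reshape(-1,2)
def plane(c,uv,z):
    p=und(c,uv);d=np.c_[p[:,0],-p[:,1],-np.ones(len(p))]@c['M'][:3,:3].T
    o=c['M'][:3,3];return o+d*((z-o[2])/d[:,2])[:,None]
def proj(c,P):
    q=(np.atleast_2d(P)-c['M'][:3,3])@c['M'][:3,:3]
    K=np.array([[c['f'],0,c['cx']],[0,c['f'],c['cy']],[0,0,1]])
    d=np.array(c.get('dist',c.get('distortion',np.zeros(5))),float)
    return cv2.projectPoints(q*[1,-1,-1],np.zeros(3),np.zeros(3),K,d)[0].reshape(-1,2)
def save(c,n):cv2.imwrite('pics/'+n+'.png',c['img'][:,:,::-1])
E
python3 - <<'E'
from h import *
print(sensors.get_obs(),robot.tip_reach)
ims=[]
for n in ['scene','side','wrist']:
    c=grab(n);print(n,{k:v for k,v in c.items() if k!='img'})
    save(c,n+'0');np.save('pics/%s0.npy'%n,c,allow_pickle=True)
    ims.append(c['img'])
E
```

```text
pics
{'time': 0.0, 'q': array([-1.78502681e-01,  5.28461760e-01,  1.43388859e+00, -9.39770954e-06,
        1.18136261e+00, -1.78503971e-01]), 'joint_velocities': array([-0.00148042,  0.00137791,  0.00029915, -0.00074309, -0.0003064 ,
        0.00015009]), 'joint_torque': array([-5.45745443e-04, -4.40045428e+01, -1.76593530e+01,  6.32597599e-02,
        5.83207863e-02, -1.53719384e-04]), 'position': array([6.24329559e-01, 1.46246715e-04, 2.43578635e-01]), 'tool_rot': array([ 7.07104663e-01,  7.07108105e-01, -6.08194685e-04, -8.68355130e-04]), 'ft_force': array([-0.21700789, -0.17130309, -0.92769325]), 'moment': array([-0.00304559,  0.0062785 ,  0.00615547]), 'grip_force': 0.0, 'grip_width': 0.0867226158915448} 0.022
scene {'fov_y': 52.93405285723921, 'cx': 254.64364841561704, 'cy': 194.11610665815326, 'xyz': array([ 1.50151956, -0.08585369,  0.8275169 ]), 'attitude': array([0.35124944, 0.29166716, 0.57576048, 0.67827278]), 'M': array([[ 0.16686027, -0.57614948,  0.80013088,  1.50151956],
       [ 0.98594118,  0.0902474 , -0.14062502, -0.08585369],
       [ 0.0088113 ,  0.81234672,  0.
[... 746 characters left out ...]
  9.61920843e-01,  2.73327934e-01,
         7.35938121e-02],
       [ 9.99999665e-01, -1.49504615e-04, -8.04243169e-04,
         1.34122540e-03],
       [-7.32754479e-04,  2.73328135e-01, -9.61920576e-01,
        -1.39376456e-01],
       [ 0.00000000e+00,  0.00000000e+00,  0.00000000e+00,
         1.00000000e+00]]), 'M': array([[ 9.99999197e-01, -7.39769493e-04,  1.02877459e-03,
         6.25986115e-01],
       [ 4.30801929e-04,  9.62011298e-01,  2.73009297e-01,
         7.37152504e-02],
       [-1.19165673e-03, -2.73008635e-01,  9.62010845e-01,
         3.83076795e-01],
       [ 0.00000000e+00,  0.00000000e+00,  0.00000000e+00,
         1.00000000e+00]]), 'f': np.float64(265.4857579358521)}
```

View pics/scene0.png

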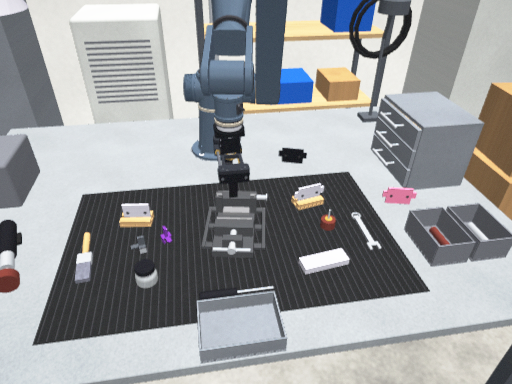

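View pics/side0.png

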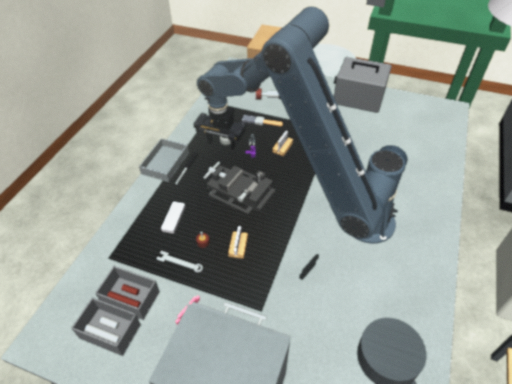

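The scene view shows the stands at about (310,197) and (136,214), the vice at (236,222), the dark clip at (140,243), and the purple decoy at (167,235). The side view shows the same stands at (238,243) and (283,143). I'll zoom in to tell the plates apart.

Run:
```python
from h import *
s=np.load('pics/scene0.npy',allow_pickle=True).item();d=np.load('pics/side0.npy',allow_pickle=True).item()
def cr(c,x,y,w,h):return cv2.resize(c['img'][y:y+h,x:x+w],(400,300),interpolation=cv2.INTER_CUBIC)
m=np.vstack([np.hstack([cr(s,100,190,100,75),cr(s,265,165,100,75)]),np.hstack([cr(s,190,180,100,75),cr(d,200,130,120,90)])])
cv2.imwrite('pics/m1.png',m[:,:,::-1])
for nm,uv,z in [('plateR',[311,203],.01),('plateL',[137,222],.01),('clip',[140,250],0),('vice',[236,240],0.03)]: print(nm,plane(s,[uv],z)[0])
for nm,uv,z in [('plateR',[238,248],.01),('plateL',[283,150],.01),('vice',[240,187],0.03)]: print(nm,plane(d,[uv],z)[0])
```

```text
plateR [0.4635503 0.2988894 0.01     ]
plateL [ 0.47491849 -0.29725083  0.01      ]
clip [ 6.00124780e-01 -2.80601652e-01 -1.11022302e-16]
vice [0.63428368 0.01055317 0.03      ]
plateR [0.43871341 0.30547119 0.01      ]
plateL [ 0.4449623  -0.26819664  0.01      ]
vice [0.53964442 0.02995811 0.03      ]
```

View pics/m1.png

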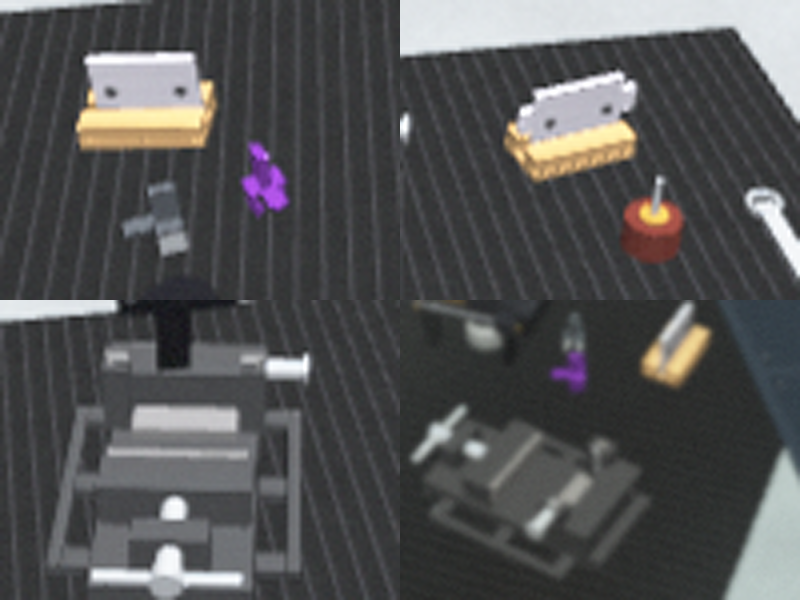

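View pics/wrist0.png

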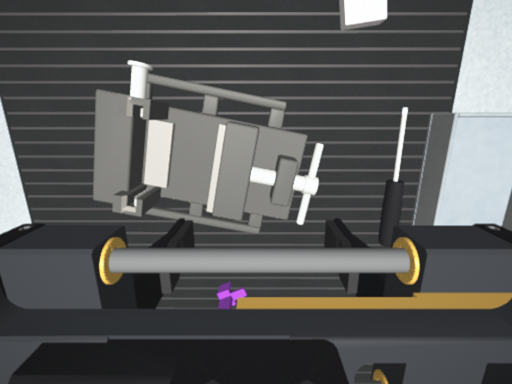

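The eared plate is the one on the right, near (0.46, 0.30). The left plate is plain. In the wrist view the vice is turned about -13° with its stub at (140,80). I'll move the camera over the eared plate.

Emit:
drive_tool([
  [[28,-25,-4,0,0,0],[28,-25,-4,0,0,0],[28,-25,-4,0,0,0],[28,-25,-4,0,0,0],[28,-25,-4,0,0,0],[28,-25,-4,0,0,0],[0,0,0,0,0,0],[0,0,0,0,0,0]],
])

```text
time: 0.82
position: [0.4735, 0.1694, 0.2688]
tool_rot: [0.706, 0.708, -0.0, 0.0]
ft_force: [1.3, 0.4, 0.5]
grip_width: 0.0868
grip_force: 0.0
```

Run:
```python
from h import *
c=grab('wrist');save(c,'w1');np.save('pics/w1.npy',c,allow_pickle=True);print(c['M'][:3,3])
w=np.load('pics/wrist0.npy',allow_pickle=True).item()
a=cv2.resize(w['img'][50:225,80:330],None,fx=3.2,fy=3.2,interpolation=cv2.INTER_CUBIC)[:,:800]
cv2.imwrite('pics/v.png',a[:,:,::-1])
b=cv2.resize(c['img'][0:260],(800,406));cv2.imwrite('pics/w1b.png',b[:,:,::-1])
```

```text
[0.47459121 0.24297027 0.40813993]
```

View pics/v.png

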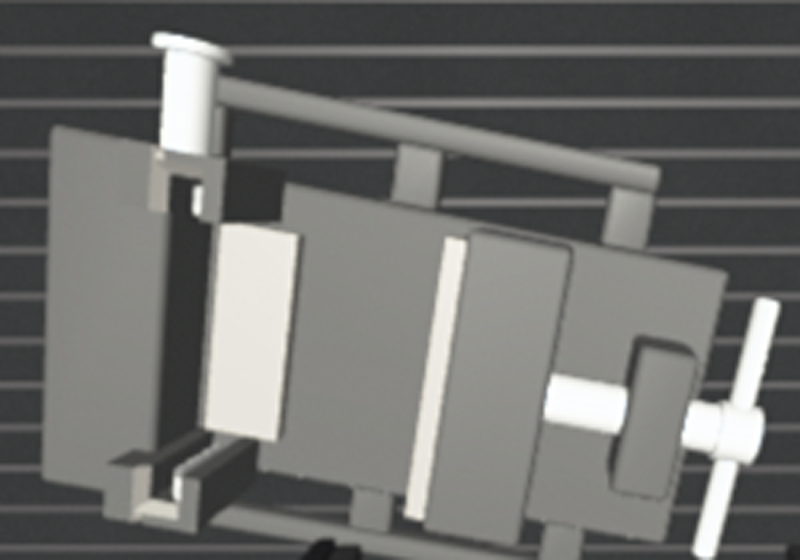

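View pics/w1b.png

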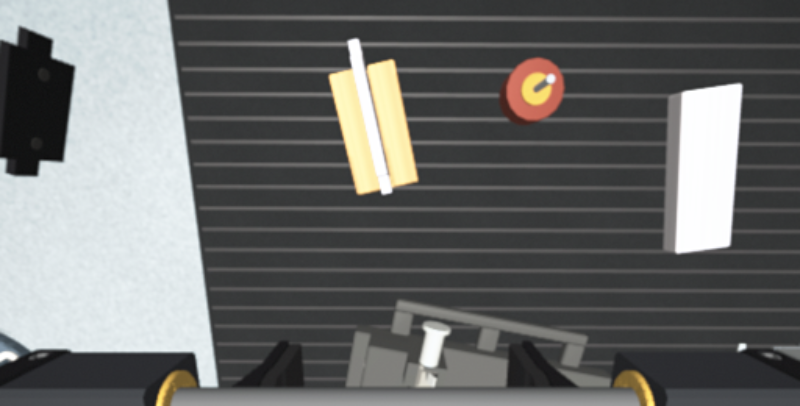

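The vice picture shows the stub axis running from (187,150) to (191,45), the two U-shaped posts at (187,180) and (155,500), and the base edge from (285,185) to (725,272). The wrist picture shows the eared plate with ear ends at (354,42) and (386,192) of the scaled image.

Run:
```python
from h import *
w=np.load('pics/wrist0.npy',allow_pickle=True).item();c=np.load('pics/w1.npy',allow_pickle=True).item()
V=lambda p:np.array(p)/3.2+[80,50]
e=plane(w,V([[285,185],[725,272],[260,470],[665,540]]),.03);
for i in (0,2):
    d=e[i+1]-e[i];print('yaw',np.degrees(np.arctan2(d[1],d[0])))
st=plane(w,V([[187,150],[191,62]]),.0803);print('stub',st)
d=st[1]-st[0];print('yaw',np.degrees(np.arctan2(-d[0],d[1])))
print('slots',plane(w,V([[187,180],[155,500]]),.088))
im=c['img'].astype(int);m=((im.min(2)>170)&(im.max(2)-im.min(2)<40)).astype(np.uint8);m[:20]=0;m[140:]=0;m[:,:190]=0;m[:,290:]=0
k=cv2.findContours(m,0,2)[0];k=max(k,key=cv2.contourArea);r=cv2.minAreaRect(k);b=cv2.boxPoints(r);print(r)
P=plane(c,k.reshape(-1,2),.062)[:,:2].astype(np.float32);r=cv2.minAreaRect(P*1000);print('plate rect mm',r)
pts=np.argwhere(m)[:,::-1];Q=plane(c,pts,.062);u=np.linalg.svd(Q[:,:2]-Q[:,:2].mean(0),full_matrices=False)[2][0];print(Q.mean(0),np.degrees(np.arctan2(-u[0],u[1])))
```

```text
yaw -10.838073404873239
yaw -10.374565636935737
stub [[0.49591344 0.09401681 0.0803    ]
 [0.5005863  0.12123454 0.0803    ]]
yaw -9.74181817186706
slots [[ 0.49806426  0.0841311   0.088     ]
 [ 0.47250773 -0.02769302  0.088     ]]
((235.88784790039062, 74.19691467285156), (101.2009506225586, 8.208820343017578), 77.68055725097656)
plate rect mm ((447.5815124511719, 289.151611328125), (9.745452880859375, 112.60560607910156), 12.479093551635742)
[0.4470238  0.29150999 0.062     ] -167.52893919682313
```

Emit:
drive_tool([
  [[0,0,0,0,0,-0.109],[0,0,0,0,0,-0.109],[24,0,27,0,0,0],[25,0,27,0,0,0],[25,0,27,0,0,0],[25,0,27,0,0,0],[24,0,27,0,0,0],[0,0,0,0,0,0]],
])

```text
time: 1.53
position: [0.4461, 0.2891, 0.1283]
tool_rot: [0.626, 0.78, -0.004, -0.003]
ft_force: [-0.7, -1.1, 0.2]
grip_width: 0.0868
grip_force: 0.0
```

Emit:
drive_tool([
  [[0,0,16,0,0,0],[0,0,16,0,0,0],[0,0,16,0,0,0],[0,0,16,0,0,0],[0,0,0,0,0,0],[0,0,0,0,0,0]],
])

```text
time: 2.03
position: [0.4494, 0.287, 0.0692]
tool_rot: [0.627, 0.779, -0.0, -0.0]
ft_force: [0.4, 0.0, 0.8]
grip_width: 0.0871
grip_force: 0.0
```

Emit:
drive_tool([
  [[0,0,0,0,0,0],[0,0,0,0,0,0],[0,0,0,0,0,0],[0,0,0,0,0,0],[0,0,0,0,0,0],[0,0,0,0,0,0],[0,0,0,0,0,0],[0,0,0,0,0,0]],
], gripper=0, squeeze=40)

```text
time: 2.7
position: [0.4483, 0.2882, 0.0696]
tool_rot: [0.626, 0.78, 0.0, 0.0]
ft_force: [-0.1, 0.2, -0.3]
grip_width: 0.0415
grip_force: 0.0
```

Emit:
drive_tool([
  [[0,0,0,0,0,0],[0,0,0,0,0,0],[0,0,0,0,0,0],[0,0,0,0,0,0],[0,0,0,0,0,0],[0,0,0,0,0,0],[0,0,0,0,0,0],[0,0,0,0,0,0]],
])

```text
time: 3.37
position: [0.4477, 0.288, 0.0694]
tool_rot: [0.626, 0.78, -0.001, -0.0]
ft_force: [-2.1, 0.2, 0.5]
grip_width: 0.0077
grip_force: 39.9
```

Emit:
drive_tool([
  [[0,0,-15,0,0,0],[0,0,-25,0,0,0],[0,0,-30,0,0,0],[0,0,-30,0,0,0.1],[0,0,-30,0,0,0.1],[0,0,0,0,0,0.1],[0,0,0,0,0,0.1],[0,0,0,0,0,0]],
])

```text
time: 4.03
position: [0.4488, 0.2882, 0.2002]
tool_rot: [0.769, 0.639, 0.001, 0.0]
ft_force: [1.3, -0.1, -0.8]
grip_width: 0.008
grip_force: 39.9
```

Emit:
drive_tool([
  [[-31,7,0,0,0,0],[-31,7,0,0,0,0],[-31,7,0,0,0,0],[-31,7,0,0,0,0],[-31,7,0,0,0,0],[-31,7,0,0,0,0],[-31,7,0,0,0,0],[-31,7,0,0,0,0]],
])

```text
time: 4.7
position: [0.4582, 0.0326, 0.1991]
tool_rot: [0.767, 0.641, -0.0, -0.0]
ft_force: [-0.4, -0.6, -2.3]
grip_width: 0.0075
grip_force: 39.9
```

Emit:
drive_tool([
  [[-31,7,0,0,0,0],[-31,7,0,0,0,0],[-31,7,0,0,0,0],[-28,6,0,0,0,0],[0,0,0,0,0,0],[0,0,0,0,0,0],[0,0,0,0,0,0]],
])

```text
time: 5.28
position: [0.4625, -0.0894, 0.199]
tool_rot: [0.768, 0.64, -0.0, -0.001]
ft_force: [-0.2, 0.7, -1.9]
grip_width: 0.0075
grip_force: 39.9
```

Run:
```python
from h import *
c=grab('wrist');np.save('pics/w2.npy',c,allow_pickle=True)
b=cv2.resize(c['img'][0:288,100:484],(800,600),interpolation=cv2.INTER_CUBIC);cv2.imwrite('pics/w2.png',b[:,:,::-1])
```

```text
(no output)
```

View pics/w2.png

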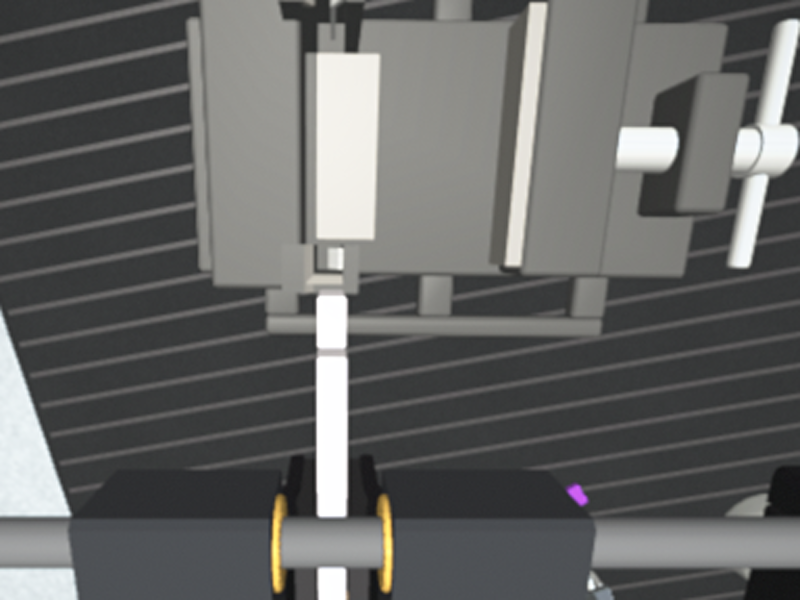

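The held plate is vertical in the picture (edges at x≈317 and 348). Its ear end is at (331,292) and the -y slot at (330,260), so it's already well lined up. I'll enlarge the slot and compute the vice direction.

Run:
```python
from h import *
c=np.load('pics/w2.npy',allow_pickle=True).item()
V=lambda p:np.array(p)/2.0833+[100,0]
yaw=lambda a,b:(lambda e:np.degrees(np.arctan2(-(e[0]-e[1])[0],(e[0]-e[1])[1])))(plane(c,V([a,b]),.07))
for n,a,b in [('jaw',(547,3),(522,268)),('base',(726,25),(684,275)),('fixL',(203,0),(214,285)),('rodL',(188,20),(205,270)),('plateL',(318,352),(316,510)),('plateR',(347,352),(348,510)),('fixR',(299,20),(302,240))]:print(n,yaw(a,b))
im=c['img'][100:175,215:315]
cv2.imwrite('pics/z2.png',cv2.resize(im,(800,600),interpolation=cv2.INTER_CUBIC)[:,:,::-1])
```

```text
jaw -10.530716216429092
base -10.260957985094807
fixL -11.417721046001194
rodL -9.926563417732735
plateL -11.45048710970452
plateR -9.560020845284114
fixR -10.373978077513469
```

View pics/z2.png

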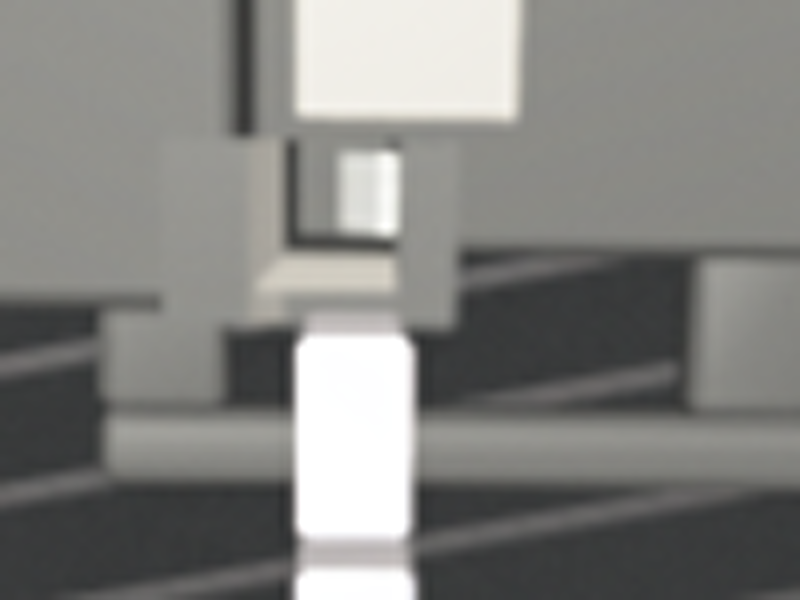

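The slot's flare runs from column 248 (top) to 288 (back face), and its end-wall flare from row 295 to row 250. The post spans columns 160–458 and rows 138–328. The held ear's top face covers columns 296–412, rows 335–540.

Run:
```python
from h import *
c=np.load('pics/w2.npy',allow_pickle=True).item();o=sensors.get_obs()
Z=lambda p:(np.array(p,float)-.5)/8+[215,100]
y=np.radians(-10.4);ex=np.array([np.cos(y),np.sin(y)]);ey=np.array([-np.sin(y),np.cos(y)])
T=o['position'][:2];Rm=R.from_quat(o['tool_rot']).as_matrix();print(o['position'],'toolx',np.degrees(np.arctan2(-Rm[0,0],Rm[1,0])))
def s(n,p,z):
    q=plane(c,Z([p]),z)[0][:2]-T;print(n,(1000*np.array([q@ex,q@ey])).round(1))
s('flare top x-8',(248,190),.088);s('back -4',(288,190),.084)
s('post x',(160,230),.088);s('post x',(458,230),.088)
s('wall -63',(330,295),.088);s('wall -59',(330,250),.084)
s('post out -67',(430,328),.088);s('post in -46',(430,138),.088)
for p in [(296,435),(412,435),(354,335),(354,540)]:s('ear',p,.187)
w=np.load('pics/wrist0.npy',allow_pickle=True).item()
V=lambda p:np.array(p)/3.2+[80,50]
def t(n,p,z):
    q=plane(w,V([p]),z)[0][:2]-T;print(n,(1000*np.array([q@ex,q@ey])).round(1))
t('+post in46 out67 ',(213,220),.088);t('stub@67',(187,150),.0803);t('stub end',(191,45),.0803)
```

```text
[ 0.46250411 -0.08882011  0.19908334] toolx -10.335386579230136
flare top x-8 [-10.2  67.1]
back -4 [-5.8 67. ]
post x [-20.4  62.6]
post x [13.9 62.6]
wall -63 [-0.9 55.3]
wall -59 [-0.9 60.2]
post out -67 [10.8 51.6]
post in -46 [10.5 72.8]
ear [-2.2 52.6]
ear [ 6.  52.6]
ear [ 1.9 59.6]
ear [ 1.9 45. ]
+post in46 out67  [ 13.1 165.3]
stub@67 [-1.000e-01  1.859e+02]
stub end [ -0.8 218.6]
```

Emit:
drive_tool([
  [[29,-1,0,0,0,0],[29,-1,0,0,0,0],[29,-1,0,0,0,0],[29.4,-1,0,0,0,0],[0,0,20,0,0,0],[0,0,22,0,0,0],[0,0,20,0,0,0],[0,0,0,0,0,0]],
])

```text
time: 6.0
position: [0.4773, 0.0276, 0.1347]
tool_rot: [0.767, 0.641, -0.003, -0.003]
ft_force: [-0.7, 0.4, -1.0]
grip_width: 0.0077
grip_force: 39.9
```

Emit:
drive_tool([
  [[0,0,0,0,0,0],[0,0,0,0,0,0],[0,0,0,0,0,0]],
])

```text
time: 6.25
position: [0.4811, 0.0256, 0.1387]
tool_rot: [0.768, 0.64, 0.001, 0.001]
ft_force: [0.1, 0.5, -0.9]
grip_width: 0.0077
grip_force: 39.9
```

Run:
```python
from h import *
c=grab('wrist');np.save('pics/w3.npy',c,allow_pickle=True);print(sensors.get_obs()['position'])
b=cv2.resize(c['img'][60:240,140:380],(800,600),interpolation=cv2.INTER_CUBIC);cv2.imwrite('pics/w3.png',b[:,:,::-1])
```

```text
[0.48116612 0.02541696 0.13870786]
```

View pics/w3.png

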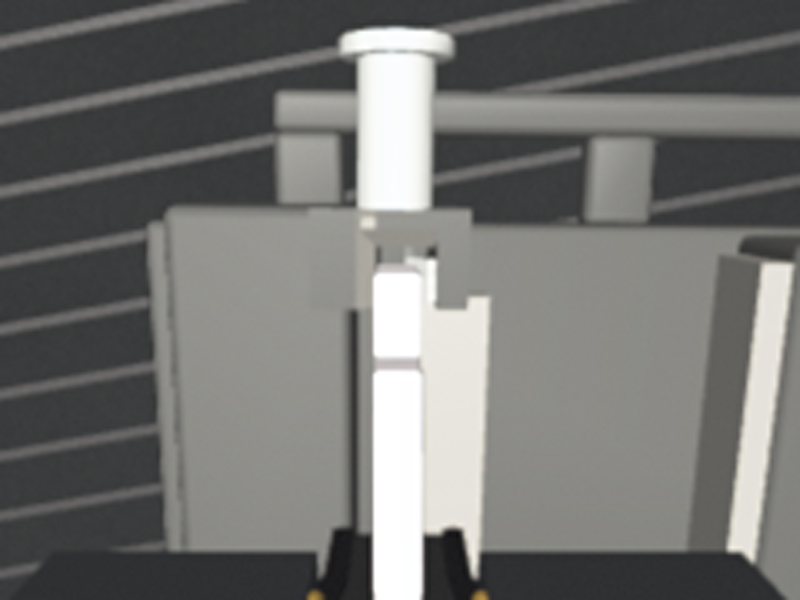

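The ear (columns 374–422, rows 268–360) is over the slot. The stub spans columns 358–433, the post columns 309–470, and the back-face flare starts at 357.

Run:
```python
from h import *
c=np.load('pics/w3.npy',allow_pickle=True).item();o=sensors.get_obs()
Z=lambda p:(np.array(p,float)-.5)/3.3333+[140,60]
y=np.radians(-10.4);ex=np.array([np.cos(y),np.sin(y)]);ey=np.array([-np.sin(y),np.cos(y)])
T=o['position'][:2];Rm=R.from_quat(o['tool_rot']).as_matrix();print('toolx',np.degrees(np.arctan2(-Rm[0,0],Rm[1,0])),Rm[:,2])
def s(n,p,z):
    q=plane(c,Z([p]),z)[0][:2]-T;print(n,(1000*np.array([q@ex,q@ey])).round(1))
s('flare top x-8',(357,260),.088);s('post x-16.6?',(309,260),.088);s('post x17.7?',(470,260),.088)
s('post out 67',(450,209),.088);s('post in 46',(450,309),.088);s('post in 46',(330,309),.088)
s('stubL',(358,150),.0803);s('stubR',(433,150),.0803);s('stubL',(360,80),.0803);s('stubR',(434,80),.0803)
for p in [(374,315),(422,315),(398,268),(398,360)]:s('ear',p,.1267)
```

```text
toolx -10.40286691098198 [ 2.54986746e-03 -4.24965898e-04 -9.99996659e-01]
flare top x-8 [-6.7 59.5]
post x-16.6? [-16.8  59.5]
post x17.7? [17.2 59.5]
post out 67 [12.8 69.9]
post in 46 [13.1 49.2]
post in 46 [-12.6  49.2]
stubL [-6.5 81.9]
stubR [ 9.4 81.9]
stubL [-5.9 95.8]
stubR [ 9.5 95.8]
ear [-2.3 53.2]
ear [ 5.9 53.2]
ear [ 1.8 61.1]
ear [ 1.8 45.4]
```

Emit:
drive_tool([
  [[0.4,-0.3,5,0,0,0],[0,0,5,0,0,0],[0,0,5,0,0,0],[0,0,4,0,0,0],[0,0,0,0,0,0]],
])

```text
time: 6.72
position: [0.4803, 0.0257, 0.1178]
tool_rot: [0.769, 0.64, 0.0, -0.0]
ft_force: [1.4, 0.4, -1.5]
grip_width: 0.0076
grip_force: 39.9
```

Emit:
drive_tool([
  [[0,0,3,0,0,0],[0,0,3,0,0,0],[0,0,3,0,0,0],[0,0,3,0,0,0],[0,0,0,0,0,0]],
])

```text
time: 7.13
position: [0.48, 0.0259, 0.1066]
tool_rot: [0.769, 0.639, 0.0, -0.0]
ft_force: [-1.5, -0.0, 1.5]
grip_width: 0.0078
grip_force: 40.0
```

Emit:
drive_tool([
  [[0,0,3,0,0,0],[0,0,3,0,0,0],[0,0,2,0,0,0],[0,0,0,0,0,0],[0,0,0,0,0,0]],
])

```text
time: 7.55
position: [0.48, 0.026, 0.0987]
tool_rot: [0.769, 0.64, 0.0, -0.0]
ft_force: [-1.8, 1.1, 3.7]
grip_width: 0.008
grip_force: 40.0
```

Emit:
drive_tool([
  [[0,0,1.5,0,0,0],[0,0,1.5,0,0,0],[0,0,1,0,0,0],[0,0,0,0,0,0],[0,0,0,0,0,0]],
])

```text
time: 7.97
position: [0.48, 0.0261, 0.0972]
tool_rot: [0.769, 0.64, 0.0, 0.0]
ft_force: [-5.8, 1.4, 27.6]
grip_width: 0.008
grip_force: 40.0
```

Emit:
drive_tool([
  [[0,0,-1,0,0,0],[0,0,-1.5,0,0,0],[0,0,0,0,0,0],[0,0,0,0,0,0]],
])

```text
time: 8.3
position: [0.48, 0.026, 0.0973]
tool_rot: [0.769, 0.64, -0.0, -0.0]
ft_force: [-1.8, 2.0, 7.1]
grip_width: 0.008
grip_force: 40.0
```

Emit:
drive_tool([
  [[0,0,0,0,0,0],[0,0,0,0,0,0],[0,0,0,0,0,0],[0,0,0,0,0,0],[0,0,0,0,0,0],[0,0,0,0,0,0]],
], gripper=40)

```text
time: 8.8
position: [0.4802, 0.0258, 0.0969]
tool_rot: [0.768, 0.64, -0.0, -0.0]
ft_force: [-0.0, 0.8, -0.1]
grip_width: 0.0333
grip_force: 0.0
```

Emit:
drive_tool([
  [[0,0,-10,0,0,0],[0,0,-20,0,0,0],[0,0,-30,0,0,0],[0,0,-30,0,0,0],[0,0,-15,0,0,0]],
])

```text
time: 9.22
position: [0.4814, 0.0256, 0.2048]
tool_rot: [0.768, 0.64, 0.001, 0.002]
ft_force: [0.5, 0.5, 0.4]
grip_width: 0.035
grip_force: 0.0
```

Emit:
drive_tool([
  [[-32,14.3,0,0,0,0],[-32,14.3,0,0,0,0],[-32,14.3,0,0,0,0],[-32,14.3,0,0,0,0],[-32,14.3,0,0,0,0],[-32,14.3,0,0,0,0],[-32,14.3,0,0,0,0],[-32,14.3,0,0,0,0]],
])

```text
time: 9.88
position: [0.5462, -0.2483, 0.2018]
tool_rot: [0.768, 0.64, -0.0, -0.0]
ft_force: [0.4, 0.1, 0.4]
grip_width: 0.0342
grip_force: 0.0
```

Emit:
drive_tool([
  [[-32,14.3,0,0,0,0],[-32,14.3,0,0,0,0],[-32,14.3,0,0,0,0],[-32,14.3,0,0,0,0],[0,0,0,0,0,0],[0,0,0,0,0,0],[0,0,0,0,0,0]],
])

```text
time: 10.47
position: [0.5787, -0.3821, 0.2012]
tool_rot: [0.769, 0.64, 0.0, -0.001]
ft_force: [-0.2, 0.2, -0.0]
grip_width: 0.0349
grip_force: 0.0
```

Run:
```python
from h import *
c=grab('wrist');np.save('pics/w4.npy',c,allow_pickle=True);o=sensors.get_obs();print(o['position'],o['q'])
print('clip guess px',proj(c,[0.60,-0.28,.02]))
s=grab('scene');np.save('pics/s4.npy',s,allow_pickle=True)
hs=cv2.resize(s['img'][165:240,190:290],(400,300),interpolation=cv2.INTER_CUBIC)
b=cv2.resize(c['img'][0:288],(800,450),interpolation=cv2.INTER_CUBIC)
d=np.zeros((600,800,3),np.uint8);d[:450]=b;d[450:,:200]=cv2.resize(hs,(200,150))
cv2.imwrite('pics/w4.png',d[:,:,::-1])
```

```text
[ 0.57875602 -0.38135679  0.20140144] [-7.43610462e-01  6.66644256e-01  1.28476571e+00  3.75675145e-04
  1.19276514e+00 -5.62326691e-01]
clip guess px [[259.81018082  88.82020699]]
```

View pics/w4.png

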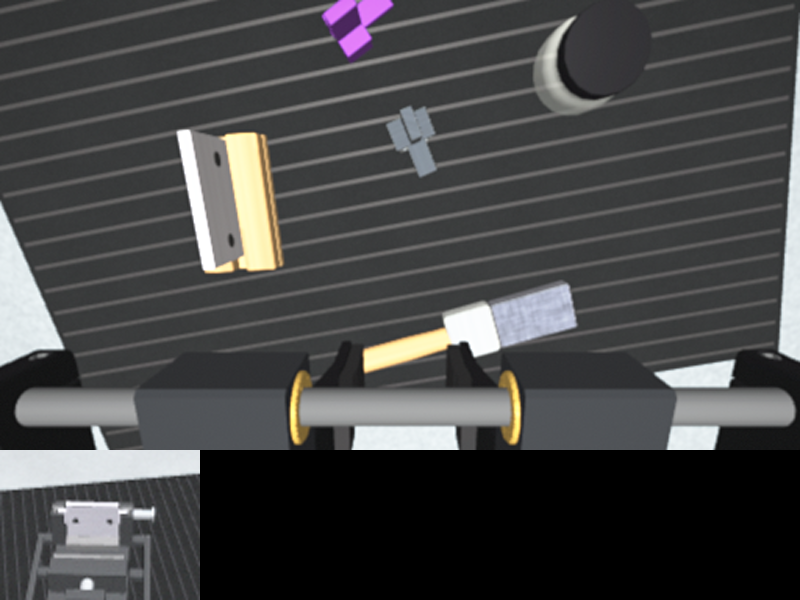

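The clip is at (411,130) in the scaled picture, tab at (412,125), lip pointing down-right to (428,174). The inset shows the eared plate seated in the vice. I'll measure the clip by mask.

```bash
cat > clip.py <<'E'
from h import *
def meas(c,box):
    x0,y0,x1,y1=box;k=6
    im=cv2.resize(c['img'][y0:y1,x0:x1],None,fx=k,fy=k,interpolation=cv2.INTER_CUBIC).astype(int)
    m=((im[:,:,2]-im[:,:,0]>9)&(im.max(2)>75)).astype(np.uint8)
    n,l,st,_=cv2.connectedComponentsWithStats(m);i=1+np.argmax(st[1:,4]);m=(l==i)
    pts=(np.argwhere(m)[:,::-1]+.5)/k-.5+[x0,y0]
    P=plane(c,pts,.0257)[:,:2]*1000
    return P,pts,m,im
def fit(P):
    # symmetric axis: rotate, find angle with tightest x-extent of lip part
    best=None
    for a in np.arange(-60,60,.5):
        r=np.radians(a);ex=np.array([np.cos(r),np.sin(r)]);ey=np.array([-np.sin(r),np.cos(r)])
        x,y=P@ex,P@ey;b=y.min();w=x[(y>b+2)&(y<b+20)]
        if len(w)<20:continue
        s=np.percentile(w,98)-np.percentile(w,2)
        if best is None or s<best[0]:best=(s,a,(np.percentile(w,98)+np.percentile(w,2))/2,b,np.percentile(y,99.5)-b)
    return best
E
python3 - <<'E'
from clip import *
c=np.load('pics/w4.npy',allow_pickle=True).item();o=sensors.get_obs()
P,pts,m,im=meas(c,(238,58,292,122))
print(len(P)/36,pts.min(0),pts.max(0))
f=fit(P);print('lipw,yaw,xc,ymin,len',f)
r=np.radians(f[1]);ex=np.array([np.cos(r),np.sin(r)]);ey=np.array([-np.sin(r),np.cos(r)])
og=ex*f[2]+ey*(f[3]+33);print('origin',og)
for row in m[::12,::6]:print(''.join('#' if v else '.' for v in row))
E
```

```text
771.1111111111111 [246.91666667  67.41666667] [278.58333333 113.08333333]
lipw,yaw,xc,ymin,len (np.float64(13.056431225616052), np.float64(12.0), np.float64(533.9650836622327), np.float64(-426.88456720517917), np.float64(46.80919827064463))
origin [ 604.18987181 -274.259661  ]
......................................................
......................................................
......................................................
......................................................
......................................................
........................#.............................
...................#######....#####...................
...................#################..................
....................#################.................
..................#.#################.................
.............#######.#################................
..........###########.#################...............
...........###########.#################..............
...........###########..################..............
............###########.################............
[... 237 characters left out ...]
...#......#############.................
.........................#############................
..........................#############...............
..........................##############..............
...........................#############..............
............................#############.............
.............................#############............
..............................#########...............
..............................#####...................
......................................................
......................................................
......................................................
......................................................
```

Emit:
drive_tool([
  [[0,0,0,0,0,-0.098],[0,0,0,0,0,-0.098],[0,0,0,0,0,-0.098],[0,0,0,0,0,-0.098],[15,15,23,0,0,0],[15,15,23,0,0,0],[15,15,23,0,0,0],[0,0,0,0,0,0]],
])

```text
time: 11.23
position: [0.6128, -0.3219, 0.1281]
tool_rot: [0.627, 0.779, 0.001, -0.006]
ft_force: [-0.8, 1.1, -0.3]
grip_width: 0.0346
grip_force: 0.0
```

Emit:
drive_tool([
  [[0,0,0,0,0,0],[0,0,0,0,0,0],[0,0,0,0,0,0]],
])

```text
time: 11.48
position: [0.6146, -0.3304, 0.1348]
tool_rot: [0.629, 0.777, -0.0, 0.002]
ft_force: [-0.3, -0.7, 0.3]
grip_width: 0.0349
grip_force: 0.0
```

Run:
```python
from clip import *
c=grab('wrist');np.save('pics/w5.npy',c,allow_pickle=True);o=sensors.get_obs()
u=proj(c,[.603,-.275,.03])[0];print(u)
b=[int(u[0]-55),max(0,int(u[1]-75)),int(u[0]+55),int(u[1]+85)]
P,pts,m,im=meas(c,b);print(pts.min(0),pts.max(0))
f=fit(P);print('lipw,yaw,xc,ymin,len',f)
r=np.radians(f[1]);ex=np.array([np.cos(r),np.sin(r)]);ey=np.array([-np.sin(r),np.cos(r)])
og=ex*f[2]+ey*(f[3]+33);print('origin',og)
Rm=R.from_quat(o['tool_rot']).as_matrix();T=o['position']*1000;d=og-T[:2];print(T,'in tool',d@Rm[:2,0],d@Rm[:2,1],'toolyaw',np.degrees(np.arctan2(-Rm[0,0],Rm[1,0])))
for row in m[::24,::12]:print(''.join('#' if v else '.' for v in row))
```

```text
[257.60939628 135.33041062]
[242.25 122.75] [275.41666667 169.75      ]
lipw,yaw,xc,ymin,len (np.float64(13.568874613465368), np.float64(11.5), np.float64(537.5161666030643), np.float64(-422.10307132776654), np.float64(42.63122688313672))
origin [ 604.30004639 -274.12822439]
[ 614.46307406 -330.74596242  134.94641849] in tool 57.493330883512954 1.829674564313998 toolyaw 11.99881897375885
.......................................................
.......................................................
.......................................................
.......................................................
.......................................................
.......................................................
.......................................................
.......................................................
.......................................................
.......................................................
.......................................................
.......................................................
.....................................
[... 830 characters left out ...]
######......................
.......................................................
.......................................................
.......................................................
.......................................................
.......................................................
.......................................................
.......................................................
.......................................................
.......................................................
.......................................................
.......................................................
.......................................................
```

Emit:
drive_tool([
  [[20,0,0,0,0,0],[20,0,0,0,0,0],[15.5,0,8,0,0,0],[0,0,25,0,0,0],[0,0,25,0,0,0],[0,0,20,0,0,0],[0,0,0,0,0,0],[0,0,0,0,0,0]],
])

```text
time: 12.2
position: [0.602, -0.2759, 0.0551]
tool_rot: [0.629, 0.777, -0.0, -0.0]
ft_force: [-0.2, 0.3, 1.0]
grip_width: 0.0347
grip_force: 0.0
```

Emit:
drive_tool([
  [[0,0,0,0,0,0],[0,0,0,0,0,0],[0,0,0,0,0,0]],
])

```text
time: 12.45
position: [0.6034, -0.2761, 0.057]
tool_rot: [0.629, 0.777, 0.0, 0.002]
ft_force: [0.2, -0.1, 0.3]
grip_width: 0.0344
grip_force: 0.0
```

Emit:
drive_tool([
  [[0,0,3.5,0,0,0],[0,0,0,0,0,0],[0,0,0,0,0,0]],
])

```text
time: 12.7
position: [0.6024, -0.2752, 0.0517]
tool_rot: [0.629, 0.777, -0.0, -0.0]
ft_force: [0.6, 0.4, 0.4]
grip_width: 0.0349
grip_force: 0.0
```

Emit:
drive_tool([
  [[0,0,0,0,0,0],[0,0,0,0,0,0],[0,0,0,0,0,0],[0,0,0,0,0,0],[0,0,0,0,0,0],[0,0,0,0,0,0],[0,0,0,0,0,0]],
], gripper=0, squeeze=50)

```text
time: 13.28
position: [0.6024, -0.2752, 0.0514]
tool_rot: [0.629, 0.777, 0.0, -0.0]
ft_force: [-0.1, -0.0, -0.2]
grip_width: 0.0079
grip_force: 50.0
```

Run:
```python
from h import *
o=sensors.get_obs();Rm=R.from_quat(o['tool_rot']).as_matrix();T=o['position']*1000;d=np.array([604.3,-274.1])-T[:2]
print(T,'in tool',d@Rm[:2,0],d@Rm[:2,1],o['grip_width'],np.degrees(np.arctan2(-Rm[0,0],Rm[1,0])))
```

```text
[ 602.42346476 -275.17890255   51.44542167] in tool 0.6640961370364482 2.0601921102722445 0.007868699802102466 12.029932074103012
```

Emit:
drive_tool([
  [[0,0,-20,0,0,0],[0,0,-35,0,0,0],[0,0,-35,0,0,0],[0,0,-35,0,0,0.0979],[0,0,-25,0,0,0.0979],[0,0,0,0,0,0.0979],[0,0,0,0,0,0.0979],[0,0,0,0,0,0]],
])

```text
time: 13.95
position: [0.6024, -0.2752, 0.2023]
tool_rot: [0.769, 0.639, 0.0, 0.0]
ft_force: [-0.1, 0.7, -1.2]
grip_width: 0.0077
grip_force: 50.0
```

Emit:
drive_tool([
  [[32.5,-15.8,0,0,0,0],[32.5,-15.8,0,0,0,0],[32.5,-15.8,0,0,0,0],[32.5,-15.8,0,0,0,0],[32.5,-15.8,0,0,0,0],[32.5,-15.8,0,0,0,0],[32.5,-15.8,0,0,0,0],[32.5,-15.8,0,0,0,0]],
])

```text
time: 14.62
position: [0.5239, 0.0049, 0.2011]
tool_rot: [0.768, 0.641, -0.0, -0.001]
ft_force: [0.4, 0.6, -1.4]
grip_width: 0.0077
grip_force: 50.0
```

Emit:
drive_tool([
  [[32.5,-15.8,0,0,0,0],[32.5,-15.8,0,0,0,0],[32.5,-15.8,0,0,0,0],[0,0,0,0,0,0],[0,0,0,0,0,0],[0,0,0,0,0,0],[0,0,0,0,0,0]],
])

```text
time: 15.2
position: [0.4967, 0.1068, 0.2014]
tool_rot: [0.768, 0.64, -0.0, 0.0]
ft_force: [-0.3, -1.2, -1.8]
grip_width: 0.0074
grip_force: 50.0
```

```bash
cat > st.py <<'E'
from h import *
y=np.radians(-10.4);ex=np.array([np.cos(y),np.sin(y)]);ey=np.array([-np.sin(y),np.cos(y)])
o=sensors.get_obs();Rm=R.from_quat(o['tool_rot']).as_matrix();T=o['position']
print('z',T[2],'need along tool x,y (mm)',1000*(.1962-T[:2]@ey),1000*(.4680-T[:2]@ex),'yaw',np.degrees(np.arctan2(-Rm[0,0],Rm[1,0])),o['grip_width'],o['ft_force'].round(1))
E
python3 st.py
python3 - <<'E'
from h import *
c=grab('wrist');np.save('pics/w6.npy',c,allow_pickle=True);save(c,'w6')
y=np.radians(-10.4);ey=np.array([-np.sin(y),np.cos(y)])
A=np.array([.48317,.02807])
for yy in (.07,.082,.097): print(yy,proj(c,np.r_[A+yy*ey,.0803])[0])
g=c['img'].mean(2).astype(int)
for r in range(60,200,10): print(r,g[r,225:300:3])
E
```

```text
z 0.20142365698668976 need along tool x,y (mm) 1.4538628571686418 -1.217432930937623 yaw -10.412632943999787 0.007408076256159991 [-0.3 -1.2 -1.8]
0.07 [258.0667629  200.97621901]
0.082 [258.05842917 189.74498103]
0.097 [258.0477229  175.31631662]
60 [101  53  54  55  54  55  56  55  55  54  54  55  60  85 105 116 117 111
  92  74  55  53  52  55  54]
70 [118 100  82  65  54  57  56  55  57  56  56  56  56  56  56  54  55  56
  56  54  56  55  54  53  54]
80 [ 54  54  55  56  55  57  56  56  52  55  64  84 105 114 115 103  87  71
  58  57  56  56  55  57  56]
90 [69 57 55 55 55 55 55 55 54 55 54 56 56 55 55 57 56 55 56 56 57 57 56 56
 64]
100 [ 55  55  54  55  54  55  55  72  91 103 112 112  97  80  66  57  55  55
  57  56  55  56  56  57  56]
110 [ 56  54  54  55  57  55  55  55  57  55  56  56  57  55  57  54  56  56
  53  55  71  89 100 108 107]
120 [ 55  56  59  76  96 103 109  97  84  68  59  58  57  57  58  57  56  57
  57  55  56  55  56  55  55]
130 [ 56  55  57  56  56  56  57  57  56  57  57  58  57  58  60  75  94  99
 105  95  82  69  55  56  55]
140 [105 100  87  71  59  55  57  56  57  57  57  56  56  56  57  57  57  56
  55  56  55  56  55  56  54]
150 [ 56  57  58  57  55  56  55  57  69  85  94 101  97  87  75  63  55  56
  55  56  55  56  56  56  55]
160 [56 58 56 57 57 56 57 56 56 56 55 54 56 57 55 56 56 56 59 72 86 91 98 88
 79]
170 [ 62  75 100 114 115 115 114 115 145 153 157 157 156 150 144 119 120 121
 122 121 121 122 123 123 122]
180 [ 54  57  94 134 131 128 127  76  61 236 249 250 248 224  94  82  68  61
  57  57  57  56  60  58  56]
190 [ 66  65  68  88  88  91  83  68  71 236 249 250 247 220  68  68  66  67
  66  67  66  66  66  67  70]
```

```bash
cat >> st.py <<'E'
c=grab('wrist');g=c['img'].astype(int);mn=g.mean(2)
for r in range(150,200,3):
    row=mn[r,240:280];k=np.where(row>190)[0]
    if len(k)>6:
        a,b=k[0],k[-1]
        th=150
        l=a-1+(th-row[a-1])/(row[a]-row[a-1]);h=b+(row[b]-th)/(row[b]-row[b+1])
        q=plane(c,[[240+l,r],[240+h,r]],.0803)[:,:2]-T[:2];print(r,l+240,h+240,'stub x,y rel',(q.mean(0)@ex*1000).round(2),(q.mean(0)@ey*1000).round(1))
P=(g[:,:,2]-g[:,:,0]>9)&(g.max(2)>75);P[:150]=0;P[:,:235]=0;P[:,285:]=0
for r in range(186,236,3):print(r,''.join('#' if v else '.' for v in P[r,235:285]))
E
python3 st.py
```

```text
z 0.20142279368799793 need along tool x,y (mm) 1.6739585990900585 -1.2908483380362212 yaw -10.466287932823368 0.007452838306186759 [-0.2 -0.3 -1.4]
174 246.4318181818182 269.456 stub x,y rel 0.85 18.4
177 249.1970802919708 265.90710382513663 stub x,y rel 0.45 15.4
180 249.54545454545453 265.73809523809524 stub x,y rel 0.54 12.3
183 249.43356643356643 266.0873786407767 stub x,y rel 0.65 9.2
186 249.5263157894737 265.3933333333333 stub x,y rel 0.34 6.0
189 249.5165562913907 265.34193548387094 stub x,y rel 0.3 2.9
192 249.48648648648648 265.33116883116884 stub x,y rel 0.27 -0.3
195 249.48648648648648 265.2903225806452 stub x,y rel 0.24 -3.5
198 249.44520547945206 265.2138364779874 stub x,y rel 0.18 -6.7
186 ..................................................
189 ..................................................
192 ..................................................
195 ..................................................
198 ..................................................
201 ..................................................
204 ..................................................
207 ..................................................
210 ..................................................
213 .......###..#......................##..###........
216 ...################...........################....
219 ...##......#######............########......##....
222 ...#..............................................
225 ..................................................
228 ..................................................
231 ..................................................
234 ..................############....................
```

Emit:
drive_tool([
  [[1.3,-1.3,12,0,0,0],[0,0,15,0,0,0],[0,0,15,0,0,0],[0,0,0,0,0,0],[0,0,0,0,0,0],[0,0,0,0,0,0]],
])

```text
time: 15.8
position: [0.4957, 0.1087, 0.16]
tool_rot: [0.769, 0.64, 0.0, 0.0]
ft_force: [-0.5, 0.1, -1.4]
grip_width: 0.008
grip_force: 50.0
```

```bash
python3 st.py
```

```text
z 0.15998386996030867 need along tool x,y (mm) -0.19134624559141722 0.0357230314610435 yaw -10.463560462572241 0.007997919460574168 [-0.5  0.1 -1.4]
186 245.65562913907286 273.14285714285717 stub x,y rel 2.23 16.9
189 248.22962962962964 270.89130434782606 stub x,y rel 2.37 14.2
192 249.4788732394366 268.15384615384613 stub x,y rel 1.73 11.5
195 249.60897435897436 268.0058479532164 stub x,y rel 1.72 8.9
198 249.57142857142858 267.95428571428573 stub x,y rel 1.68 6.2
186 ..................................................
189 ..................................................
192 ..................................................
195 ..................................................
198 ..................................................
201 ..................................................
204 ..................................................
207 ..................................................
210 ..................................................
213 .......###..#........#####.........##..###........
216 ...################...........################....
219 ...##......#######............########......##....
222 ...##.......................................##....
225 ..................................................
228 ..................................................
231 ..................................................
234 ..................############....................
```

Emit:
drive_tool([
  [[0,0,8,0,0,0],[0,0,8,0,0,0],[0,0,4,0,0,0],[0,0,4,0,0,0],[0,0,0,0,0,0]],
])

```text
time: 16.27
position: [0.4946, 0.1094, 0.1346]
tool_rot: [0.768, 0.64, -0.001, -0.001]
ft_force: [-0.1, -0.2, -1.0]
grip_width: 0.0073
grip_force: 50.0
```

Emit:
drive_tool([
  [[0,0,4,0,0,0],[0,0,3,0,0,0],[0,0,3,0,0,0],[0,0,0,0,0,0]],
])

```text
time: 16.6
position: [0.4959, 0.1095, 0.1262]
tool_rot: [0.768, 0.64, 0.001, 0.001]
ft_force: [0.5, 1.0, 2.6]
grip_width: 0.0078
grip_force: 50.0
```

Emit:
drive_tool([
  [[0,0,2.5,0,0,0],[0,0,2.5,0,0,0],[0,0,2,0,0,0],[0,0,0,0,0,0],[0,0,0,0,0,0]],
])

```text
time: 17.02
position: [0.4958, 0.1093, 0.1188]
tool_rot: [0.768, 0.64, 0.001, 0.001]
ft_force: [0.7, 0.3, 4.3]
grip_width: 0.0073
grip_force: 50.0
```

Emit:
drive_tool([
  [[0,0,1.5,0,0,0],[0,0,1,0,0,0],[0,0,1,0,0,0],[0,0,0,0,0,0],[0,0,0,0,0,0]],
])

```text
time: 17.43
position: [0.4958, 0.1094, 0.1186]
tool_rot: [0.768, 0.64, 0.001, 0.001]
ft_force: [-5.2, -0.1, 31.3]
grip_width: 0.0077
grip_force: 50.0
```

Emit:
drive_tool([
  [[0,0,-1.5,0,0,0],[0,0,-1.5,0,0,0],[0,0,0,0,0,0]],
])

```text
time: 17.68
position: [0.4958, 0.1093, 0.1188]
tool_rot: [0.768, 0.64, 0.001, 0.001]
ft_force: [0.2, -0.6, 10.3]
grip_width: 0.0076
grip_force: 50.0
```

Emit:
drive_tool([
  [[0,0,0,0,0,0],[0,0,0,0,0,0],[0,0,0,0,0,0],[0,0,0,0,0,0],[0,0,0,0,0,0],[0,0,0,0,0,0]],
], gripper=40)

```text
time: 18.18
position: [0.4947, 0.1093, 0.1177]
tool_rot: [0.768, 0.64, -0.0, -0.0]
ft_force: [-0.4, -0.0, 0.3]
grip_width: 0.0336
grip_force: 0.0
```

Emit:
drive_tool([
  [[0,0,-10,0,0,0],[0,0,-20,0,0,0],[0,0,-30,0,0,0],[0,0,-30,0,0,0],[-30,0,0,0,0,0],[-30,0,0,0,0,0],[-30,0,0,0,0,0],[-30,0,0,0,0,0]],
])

```text
time: 18.85
position: [0.4731, -0.0096, 0.2091]
tool_rot: [0.768, 0.641, 0.0, 0.001]
ft_force: [1.8, -0.7, 0.6]
grip_width: 0.0348
grip_force: 0.0
```

Emit:
drive_tool([
  [[0,0,0,0,0,0],[0,0,0,0,0,0],[0,0,0,0,0,0]],
])

```text
time: 19.1
position: [0.4734, -0.0084, 0.2085]
tool_rot: [0.769, 0.64, 0.0, -0.0]
ft_force: [1.0, -0.3, 0.3]
grip_width: 0.0348
grip_force: 0.0
```

Run:
```python
from clip import *
c=grab('wrist');np.save('pics/w7.npy',c,allow_pickle=True);o=sensors.get_obs();print(o['position'],o['ft_force'])
y=np.radians(-10.4);ex=np.array([np.cos(y),np.sin(y)]);ey=np.array([-np.sin(y),np.cos(y)])
S=np.array([.49797,.10873])
u=proj(c,np.r_[S,.09])[0];print(u)
g=c['img'].astype(int);P=(g[:,:,2]-g[:,:,0]>9)&(g.max(2)>75)
W=(g.min(2)>200)
a,b=int(u[1]),int(u[0])
for r in range(max(0,a-40),min(384,a+70),2):print(r,''.join('#' if p else 'o' if w else '.' for p,w in zip(P[r,b-35:b+35],W[r,b-35:b+35])))
for n,p in [('bridge corner -15,+10',(-15,10)),('15,10',(15,10)),('15,-10',(15,-10)),('lip tip -7',(-7,-33)),('lip tip 7',(7,-33))]:
    q=S+ex*p[0]/1000+ey*p[1]/1000;print(n,proj(c,np.r_[q,.0676+.0257])[0].round(1),b-35)
q=S-ey*.082;print('plate top ends',proj(c,[np.r_[q+ey*.043,.1],np.r_[q-ey*.043,.1]]))
```

```text
[ 0.47340381 -0.00801519  0.20833409] [ 0.22435021  0.32951944 -0.08948539]
[260.222123    62.86222291]
22 ......................................................................
24 ......................................................................
26 ......................................................................
28 ......................................................................
30 ......................................................................
32 ......................................................................
34 ......................................................................
36 ......................................................................
38 ......................................................................
40 .........................ooooo.#########ooooo.........................
42 ........................oooooo.#########ooooooo.......................
44 ........................oo.....#########..............................
46 ............................o..#########oo............................
48 ............................o..
[... 2609 characters left out ...]
oooooooooooooooooo............
120 ..............................ooooooooooooooooooooooooooo.............
122 ..............................ooooooooooooooooooooooooooo.............
124 ..............................ooooooooooooooooooooooooooo.............
126 ..............................ooooooooooooooooooooooooooo.............
128 ..............................ooooooooooooooooooooooooooo.............
130 ..............................ooooooooooooooooooooooooooo.............
bridge corner -15,+10 [242.9  49.5] 225
15,10 [277.6  49.5] 225
15,-10 [277.2  74.5] 225
lip tip -7 [252.5 101.9] 225
lip tip 7 [267.9 101.9] 225
plate top ends [[260.25222801 108.57330171]
 [260.17355897 200.54415842]]
```

The clip mask matches the predicted home outline to within about 1.5 px: upright, with its lip over the ear. The plate is seated, the arm is clear, and I'm handing in.

```bash
python3 -c "
from rig import ticket;print(ticket.hand_in())"
```

```text
the job is handed in; nothing more can be done
None
```

I seated the eared plate in the vice, snapped the keeper clip home over the stub with its lip over the ear, released both, and handed the job in at about 19 s on the robot's clock; no verdict was shown.

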